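Seat a microscope lens in its three-point nest

ROBOT

A 7-joint arm with a two-finger parallel gripper is mounted at the origin on a cart in front of the work surface, level with it; the furniture and walls round the work are solid. World frame = base frame: x ahead of the robot, y to its left, z up, the work surface at z = 0. Lengths are in mm, angles in rad, forces in N, time in s.
With the tool pointing down it reaches from about 425 to 825 mm from the base axis. Payload 3.6 kg.
Tool frame: the origin (TCP) lies at the centre of the arm's flange, where the gripper is bolted on; the fingertips stand 186 mm ahead of it and the grasp point (between the pads) lies 167 mm ahead of it (manip.tcp_to_tips is the z of the fingertips in the tool frame, in mm); z points along the fingers, y is the line along which they close (so a half turn about z gives the same grasp; the last joint's range is limited). The gripper opens to 93 mm and grips with 3 to 60 N. Pads are 15 mm wide; open, the fingers measure 128 mm over their backs; the gripper's body (75 mm by 188 mm) begins 65 mm behind the grasp point.
Start: joints at [1.153, 0.615, -0.013, 1.423, 0.008, 1.103, -0.04], TCP at [247.61, -600.97, 404.74] pointing down, gripper open.
Joint ranges: [-3.12, 3.12], [-0.3, 2.06], [-1.34, 1.32], [0.26, 2.42], [-1.36, 4.5], [0.01, 1.98], [-2.84, 2.84]. Speed limits (rad/s): [2.79, 2.79, 3.14, 3.14, 3.14, 3.14, 3.14].

INTERFACE

Orientations are given as a 3x3 rotation matrix whose columns are the frame's x, y, z axes.
In Python, from plant import manip, vision, finder gives the robot as it stands. The module is installed in compiled form; this text tells all that it offers.
- The arm moves only by the shell command python3 -m pendant 'ROWS' [OPENING] [FORCE]. ROWS is JSON, one flat list of numbers, 4 for each row, row after row: the shift along the tool's x, y, z in m, then the turn about the tool's z in degrees. In form: [tx, ty, tz, turn, tx, ty, tz, turn, ...]. A call has 1 to 12 rows; each row shifts and turns the commanded pose from where the row before left it, along the tool's axes as they then stand; what a row does not reach is not made up. A row lasts 1/12 s, in which the tool goes at most 41.7 mm and 7.16 degrees, less where a joint would pass 70% of its speed; a pose out of reach is approached as far as the arm can. A call is refused whole if a number of a shift passes 0.0417 or a number of a turn 7.16, either way. A call with a gripper value outside its range is refused whole. OPENING is the opening in per cent of the stroke, from 0 (shut) to 100 (fully open), set as the call begins (- or left out, the last holds). The fingers move at their own pace and stop on an object; FORCE is the grip in N (left out, the last holds). Time passes only in rows, so rows that do not move let the fingers close. It gives the time, the measured TCP pose, the force, the opening and the grip force at its end, in the units of the state.
- manip.read_state(): the state, without advancing time (a new reading comes with each control period).
- vision.read_camera(name): name is "side" or "top" or "wrist"; returns the picture (384x512x3 uint8, red, green, blue); there is no depth.
- vision.get_calibration(name): a dict with "fx", "fy", "cx", "cy" (pixels), "xyz" and "attitude" of the camera in the world. Camera axes: x right, y up, looking along -z (the intrinsics and any distortion apply to the point x, -y, -z); pixel columns grow to the right and rows downward; lengths in mm; the calibration is good to about 2 mm. A picture is of the moment at which its call begins: read the wrist's pose just before it. get_calibration takes no time and is no camera call; for the wrist camera it gives the pose at the moment of the call.
- manip.close_job(): hands the job in; it is judged then, once.
Trained networks look in the newest picture that a camera, given by its name, has taken for a name from the list of things; names that differ only in an ending like _2 or _b are one class to them, and where a whole thing is asked for, a point or a joint stands for the part that bears it (a point fixed in the world has none). Each returns a list of dicts, best first, with "conf" (0 to 1); they miss things now and then, are a little off and sometimes report something else, mostly with a low value. They report only what shows in the picture. A call takes as long as a camera call. They do not tell look-alikes from the thing itself.
- finder.cut_out(target, camera): "region" (384x512 bool, what is visible of it) and "location" ([column, row] as shares, 0 to 1, of the picture: columns of its width, rows of its height, amid what is visible of it).
- finder.pinpoint(target, camera): "location" ([column, row] as shares, 0 to 1, of the picture: columns of its width, rows of its height: a listed point, or the origin of a listed thing).
The state is a dict: "time": time; "joint_pos": joint angles; "dq": joint speeds; "joint_torque": joint torques, N m; "position": TCP position; "ee_rot": TCP orientation; "ft_force": force on the tool from outside, world axes, zero at the start; "ft_torque": the same for the moment, N m; "opening": finger opening in mm; "grasp_force": force on a finger pad.
Only numpy, scipy, OpenCV 4.12 (cv2) and the standard library are available. Lean on these libraries where they do the work, as an engineer would, in place of code of your own. Each camera call takes 0.05 s, during which the arm holds its last target. There are 200 camera calls.

TASK

Stand the loose black microscope lens upright on the metal nest, between the two steel balls of the fence and the blue sliding jaw, then push the jaw up by its thumb plate until the lens is nudged fully home and snug between both balls and the jaw. The lens is delicate: set it down softly, push only until you feel it seat and never squeeze it hard; leave the jaw closed on it and do not disturb the dish, tin and vial nearby.

Things in the scene. Friction and masses are not known exactly. Their poses are not given: they have to be found in the camera images.
- lens_center (a point): Centre of the loose lens, on its axis, half-way up (19 mm above its underside); z up the lens. Black round flange 50 mm wide, 12 mm high; above it a dark steel barrel 36 mm wide, from 12 to 38 mm height, with a brass ring, glass on top; about 160 g. Starts upright on the bench. Hold it across the barrel. Flange, plate, balls and jaw nose are slippery (friction about 0.2).
- nest: Fixed aluminium plate 190 x 110 mm, 12 mm thick, on the bench; origin at the centre of its underside; x runs along its length from the blue jaw (-x, robot's side) to the dark steel fence (+x; 78 mm wide, 14 mm high). At the fence's front are two steel balls, 12 mm wide, 41.5 mm apart, symmetric about y = 0, centres 6 mm above the plate.
- nest_seat (a point): Point on the plate's top, at x = +30 mm, y = 0 in the nest's frame; axes as the nest's. The axis of a lens that touches both balls stands here when the fence has its nominal setting. The fence is adjustable and stands anywhere up to 10 mm nearer or farther along x; this setting is not measured and must be felt or seen.
- jaw (a joint): Slide of the blue jaw in m: 0 fully back, growing towards the fence up to 0.045. Its flat nose (40 mm wide, 1.5 to 15.5 mm above the plate) is at x = -25 mm + joint value in the nest's frame. No spring: guide friction of about 6 N must be overcome, and the jaw stays where it is left. Reads 0.030 with the lens home at the nominal fence setting (0.020 to 0.040 over all settings).
- jaw_push (a point): Point on the back (-x) face of the jaw's blue thumb plate, where it is pushed towards the nest's +x; 54 mm above the bench, on the centre line; its axes are those of the nest. The thumb plate is 40 mm wide and 8 mm thick and rises to 67.5 mm above the bench. The point lies 45 mm behind the jaw's nose.
- dish: Bystander: round clear petri dish with dark insects in it, 56 mm wide, 13 mm high, on the bench; origin at the centre of its underside.
- tin: Bystander: round tin with red lid, 62 mm wide, 22 mm high; origin at the centre of its underside.
- vial: Bystander: small clear vial with green cap, 23 mm wide, 60 mm high; origin at the centre of its underside.
Not all that is in view belongs to the job. There is more than one size of the part that bears lens_center; the job needs the smaller.

How it is judged (in metres and radians):
At the end, for the whole second after the job is handed in: The lens stands upright on the plate (tilt under 0.05 rad, centre 29 to 33 mm above the nest's underside), at rest, and presses with more than 0.3 N on the left ball, on the right ball and on the jaw (contact force between lens and ball_left above 0.3 N and contact force between lens and ball_right above 0.3 N and contact force between lens and jaw above 0.3 N and z of lens_center in the frame of nest between 0.029 and 0.033 m and angle between lens_center's own z axis and vertical below 0.05 rad and linear speed of lens below 0.01 m/s); the robot touches nothing.
It fails at once if the jaw presses the lens with more than 20 N (contact force between lens and jaw above 20 N).
It fails at once if the lens is pressed against a ball with more than 20 N (contact force between lens and ball_left above 20 N or contact force between lens and ball_right above 20 N).
It fails at once if the lens is dropped or pressed on the nest's plate with more than 40 N (contact force between lens and nest above 40 N).
It fails at once if the dish, tin or vial is moved more than 20 mm (distance of any of dish, tin, vial from where it was at the start of the episode above 0.02 m).
It also fails if it takes over 45 s, if anything falls off the work surface, if the arm or the gripper's body presses on something with over 40 N, if the wrist force passes 120 N, or if a joint passes its speed limit or range.

## Working session

There is one attempt and no reset: what is moved stays moved. The work goes in short steps, Python scripts to look and compute and a shell command to move; the robot and the scene stay as the last step left them, time stands still between calls to the robot, and variables do not carry over. Pictures are saved under pics/ and viewed, at most 13 in all, crops included, and the job is handed in when it is done.

```bash
mkdir -p pics; cat > h.py <<'E'
import numpy as np, cv2
from plant import manip, vision, finder
def ray(cam,px,cal=None):
    c=cal or vision.get_calibration(cam)
    d=np.array([(px[0]-c['cx'])/c['fx'],-(px[1]-c['cy'])/c['fy'],-1.])
    return np.array(c['xyz'],float),np.array(c['attitude'])@d
def at_z(cam,px,z,cal=None):
    o,d=ray(cam,px,cal); return o+d*(z-o[2])/d[2]
def proj(cam,p,cal=None):
    c=cal or vision.get_calibration(cam)
    q=np.array(c['attitude']).T@(np.array(p,float)-np.array(c['xyz']))
    return np.array([c['cx']+c['fx']*q[0]/-q[2],c['cy']-c['fy']*q[1]/-q[2]])
E
python3 - <<'E'
from h import *
s=manip.read_state(); print(s['time'],s['position'],np.round(s['ee_rot'],3).tolist(),s['opening'])
print(vision.get_calibration('top'))
ims=[]
for c in ['top','side']:
    im=vision.read_camera(c); cv2.imwrite(f'pics/{c}0.png',im[...,::-1])
    for n in ['lens_center','nest','nest_seat','jaw_push','dish','tin','vial']:
        for r in finder.pinpoint(n,c)[:3]:
            l=np.array(r['location'])*[512,384]; print(c,n,round(r['conf'],2),l.round(1))
print(manip.read_state()['time'])
E
```

```text
0.0 [ 247.50414471 -600.68886131  403.5732713 ] [[0.925, 0.381, -0.001], [0.381, -0.925, 0.002], [-0.0, -0.003, -1.0]] 93.2499705781302
{'fx': 418.8091965539721, 'fy': 418.8091965539721, 'cx': 258.4242505766842, 'cy': 189.4114721415183, 'xyz': array([ 268.62824996, -200.21075493, 1184.3689589 ]), 'attitude': array([[ 0.0920484 ,  0.9754319 , -0.20014917],
       [-0.99574906,  0.08950265, -0.02175062],
       [-0.00330236,  0.20130046,  0.97952398]])}
top lens_center 0.76 [264.7 198.5]
top lens_center 0.73 [370.  173.1]
top nest 0.66 [193.  183.1]
top nest_seat 0.88 [190.  176.2]
top jaw_push 0.79 [194.8 203.1]
top dish 0.65 [255.8 163.2]
top tin 0.72 [284.1 164.4]
top vial 0.57 [328.4 212.4]
side lens_center 0.84 [239.7 216. ]
side lens_center 0.65 [311.5 281.5]
side nest 0.8 [249.  190.3]
side nest_seat 0.96 [265.1 181.7]
side dish 0.56 [285.  216.5]
side tin 0.66 [249.8 187.4]
side vial 0.61 [235.4 263.6]
0.8
```

View pics/top0.png

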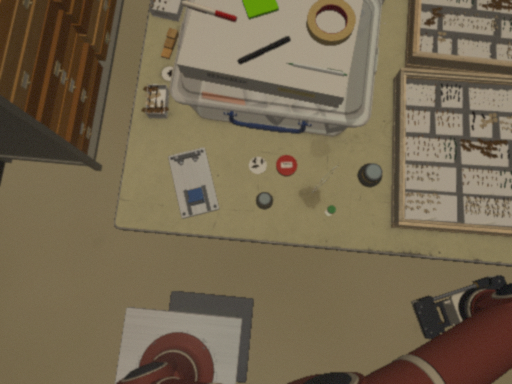

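View pics/side0.png

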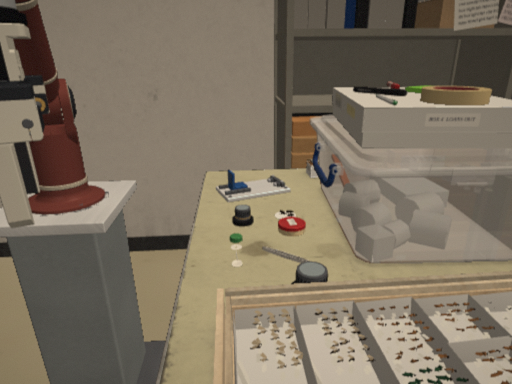

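```bash
python3 - <<'E'
from h import *
c=vision.get_calibration('side'); print(c)
def tri(a,b):
    o1,d1=ray('top',a);o2,d2=ray('side',b)
    t=np.linalg.lstsq(np.c_[d1,-d2],o2-o1,rcond=None)[0]; p,q=o1+t[0]*d1,o2+t[1]*d2
    return ((p+q)/2).round(1),np.linalg.norm(p-q).round(1)
T={'l1':((264.7,198.5),19),'l2':((370,173.1),19),'nest':((193,183.1),0),'seat':((190,176.2),12),'push':((194.8,203.1),54),'dish':((255.8,163.2),0),'tin':((284.1,164.4),0),'vial':((328.4,212.4),0)}
for k,(p,z) in T.items(): 
    w=at_z('top',p,z); print(k,w.round(1),'-> side px',proj('side',w).round(0))
E
```

```text
{'fx': 367.22311917513605, 'fy': 367.22311917513605, 'cx': 262.31514192739985, 'cy': 200.9947898603818, 'xyz': array([ 468.06626832, -975.77596018,  366.21846527]), 'attitude': array([[ 0.9968951 ,  0.03692701, -0.0695454 ],
       [-0.07827627,  0.3689214 , -0.92615864],
       [-0.00854349,  0.92872676,  0.37066644]])}
l1 [ 482.2 -194.4   19. ] -> side px [243. 215.]
l2 [ 583.4 -487.8   19. ] -> side px [312. 287.]
nest [511.9  16.6   0. ] -> side px [252. 191.]
seat [528.8  25.5  12. ] -> side px [257. 186.]
push [445.6  -5.1  54. ] -> side px [228. 177.]
dish [ 587.9 -159.1   -0. ] -> side px [286. 215.]
tin [ 591.8 -241.8    0. ] -> side px [293. 230.]
vial [ 462.2 -378.9    0. ] -> side px [236. 265.]
```

The candidates for the lens are the small dark cylinder at top (264,199) / side (243,215) and a larger one at top (370,174) / side (312,275). By the description the smaller one is wanted, at about (482,-194). I'll move over it and check with the wrist camera.

```bash
python3 -m pendant '[0.030,-0.024,0,0,0.030,-0.024,0,0,0.030,-0.024,0,0,0.030,-0.024,0,0,0.030,-0.024,0,0,0.030,-0.024,0,0,0.030,-0.024,0,0,0.030,-0.024,0,0,0.030,-0.024,0,0,0.030,-0.024,0,0,0.030,-0.024,0,0,0.020,-0.014,0,0]'
python3 - <<'E'
from h import *
s=manip.read_state(); print(s['time'],s['position'],np.round(s['ee_rot'],3).tolist(),np.round(s['dq'],2))
c=vision.get_calibration('wrist'); im=vision.read_camera('wrist'); cv2.imwrite('pics/w1.png',im[...,::-1])
print(c)
for n,z in [('lens_center',19),('nest_seat',12),('nest',0),('jaw_push',54),('dish',0)]:
    for r in finder.pinpoint(n,'wrist')[:2]:
        l=np.array(r['location'])*[512,384]; print(n,round(r['conf'],2),l.round(1),at_z('wrist',l,z,c).round(1))
E
```

```text
time: 1.8
position: [466.9, -206.3, 405.2]
ee_rot: [[0.923, 0.386, 0.002], [0.386, -0.923, 0.002], [0.002, -0.001, -1.0]]
ft_force: [-0.3, 0.2, -0.6]
opening: 93.2
grasp_force: 0.0
1.8 [ 466.94924677 -206.26786461  405.1949457 ] [[0.923, 0.386, 0.002], [0.386, -0.923, 0.002], [0.002, -0.001, -1.0]] [-0.5   0.06 -0.02 -0.11  0.05  0.04 -0.56]
{'fx': 299.7153540023436, 'fy': 299.7153540023436, 'cx': 256.29861988644683, 'cy': 193.64265234099062, 'xyz': array([ 537.91254814, -176.5732696 ,  385.57497893]), 'attitude': array([[ 3.86104825e-01,  8.86169205e-01,  2.56178069e-01],
       [-9.22454686e-01,  3.71111070e-01,  1.06554802e-01],
       [-6.44933689e-04, -2.77453984e-01,  9.60738711e-01]])}
lens_center 0.6 [503.2 178.5] [ 578.  -495.2   19. ]
lens_center 0.56 [247.4 157.2] [ 479.  -189.1   19. ]
nest_seat 0.68 [92.4 31.1] [542.4  24.9  12. ]
nest 0.91 [98.3 61.2] [513.7  17.    0. ]
jaw_push 0.6 [ 79.1 122.9] [448.9  -6.4  54. ]
dish 0.93 [260.8  70.2] [ 579. -165.    0.]
```

View pics/w1.png

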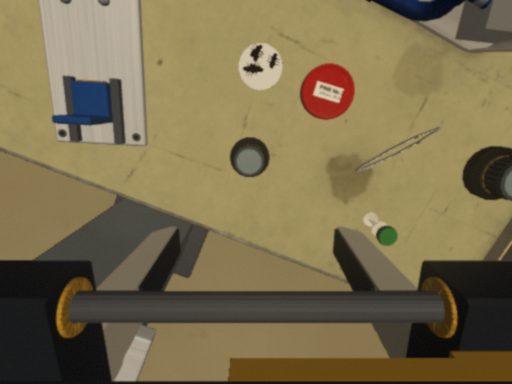

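The wrist view shows the small lens with its 50 mm flange at (250,157). The large look-alike is at the right edge (495,175). Dish (261,67), tin (327,91) and vial (386,235) stand clear, and the nest is at upper left. Next I go closer for a still measurement.

```bash
python3 -m pendant '[0.006,-0.002,0.025,0,0.006,-0.002,0.025,0,0.006,-0.003,0.025,0,0,0,0.025,0,0,0,0,0,0,0,0,0]'
cat > m.py <<'E'
from h import *
import sys
s=manip.read_state(); R=np.array(s['ee_rot']); P=np.array(s['position']); print(s['time'],P.round(1),R.round(3).tolist())
c=vision.get_calibration('wrist'); im=vision.read_camera('wrist'); np.save('w.npy',im)
for r in finder.cut_out('lens_center','wrist')[:2]:
    m=r['region'].astype(np.uint8); ct=max(cv2.findContours(m,0,2)[0],key=cv2.contourArea)
    e=cv2.minEnclosingCircle(ct); print('cut',r['conf'],cv2.boundingRect(ct),e)
for r in finder.pinpoint('lens_center','wrist')[:2]:
    l=np.array(r['location'])*[512,384]; w=at_z('wrist',l,19,c); print('pin',r['conf'],l.round(1),w.round(1),'tool',(R.T@(w-P)).round(1))
E
python3 m.py; python3 - <<'E'
from h import *
im=np.load('w.npy'); cv2.imwrite('pics/w2.png',cv2.resize(im[60:300,120:400],None,fx=2,fy=2)[...,::-1])
E
```

```text
time: 2.6
position: [478.4, -198.7, 304.1]
ee_rot: [[0.926, 0.378, -0.003], [0.378, -0.926, 0.0], [-0.003, -0.001, -1.0]]
ft_force: [0.0, -0.1, 0.7]
opening: 93.1
grasp_force: 0.0
2.6 [ 478.4 -198.7  304.1] [[0.926, 0.378, -0.003], [0.378, -0.926, 0.0], [-0.003, -0.001, -1.0]]
cut 0.89 (224, 160, 53, 55) ((248.5, 187.0), 27.554590225219727)
pin 0.65 [245.  189.6] [ 476.9 -187.9   19. ] tool [  3.5 -10.2 285.1]
```

View pics/w2.png

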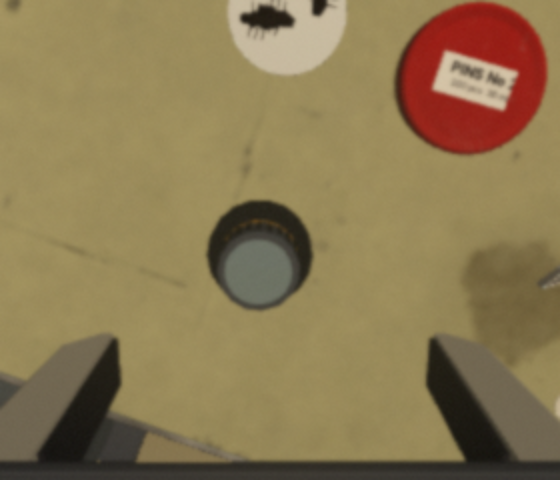

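```bash
python3 - <<'E'
from h import *
s=manip.read_state(); R=np.array(s['ee_rot']); P=np.array(s['position']); c=vision.get_calibration('wrist')
for p,z in [((249,195.5),38),((250,186.3),11)]:
    w=at_z('wrist',p,z,c); print(w.round(1),'tool',(R.T@(w-P)).round(1))
for r in finder.pinpoint('nest','wrist')[:1]: print(r['conf'])
E
```

```text
[ 480.6 -192.1   38. ] tool [  2.8  -6.1 268.4]
[ 481.8 -192.    11. ] tool [  3.9  -5.8 295.4]
0.76
```

The close crop shows one small lens: glass centre at full-picture pixel (249,195), flange about (250,186), 50 mm wide. This is the right one, and the fingers straddle it once shifted 6 mm.

```bash
python3 -m pendant '[0.0034,-0.006,0.02,0,0,0,0.03,0,0,0,0.03,0,0,0,0.014,0,0,0,0.007,0,0,0,0,0,0,0,0,0]'; python3 -c "
from h import *
im=vision.read_camera('wrist'); cv2.imwrite('pics/w3.png',im[...,::-1])"
```

```text
time: 3.38
position: [480.7, -190.7, 204.8]
ee_rot: [[0.925, 0.381, 0.002], [0.381, -0.925, -0.001], [0.002, 0.001, -1.0]]
ft_force: [-0.1, 0.4, 0.1]
opening: 93.0
grasp_force: 0.0
```

View pics/w3.png

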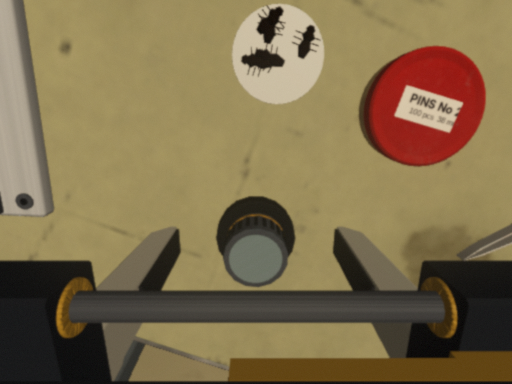

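The lens at (255,245) sits centred between the fingers (inner edges at columns 180 and 335). I'll lower a little more and grip.

```bash
python3 -m pendant '[0,0,0.0025,0,0,0,0,0]'; python3 -m pendant '[0,0,0,0,0,0,0,0,0,0,0,0,0,0,0,0,0,0,0,0,0,0,0,0,0,0,0,0,0,0,0,0]' 0 20
```

```text
time: 3.6
position: [480.5, -190.6, 202.2]
ee_rot: [[0.925, 0.381, 0.002], [0.381, -0.925, -0.001], [0.002, 0.001, -1.0]]
ft_force: [0.0, 0.4, 0.2]
opening: 92.9
grasp_force: 0.0
time: 4.27
position: [480.1, -190.4, 201.2]
ee_rot: [[0.925, 0.381, -0.0], [0.381, -0.925, 0.0], [-0.0, -0.0, -1.0]]
ft_force: [-0.1, 1.2, 0.2]
opening: 44.2
grasp_force: 0.0
```

```bash
python3 -m pendant '[0,0,0,0,0,0,0,0,0,0,0,0,0,0,0,0]'; python3 -m pendant '[0,0,-0.01,0,0,0,-0.03,0,0,0,-0.035,0,0,0,-0.035,0,0,0,0,0]'
```

```text
time: 4.6
position: [480.1, -190.5, 201.2]
ee_rot: [[0.925, 0.381, 0.0], [0.381, -0.925, 0.0], [0.0, 0.0, -1.0]]
ft_force: [-0.3, 0.6, -1.1]
opening: 35.5
grasp_force: 20.0
time: 5.02
position: [481.9, -191.0, 317.9]
ee_rot: [[0.925, 0.381, 0.013], [0.381, -0.925, -0.004], [0.01, 0.009, -1.0]]
ft_force: [0.4, -1.2, -1.4]
opening: 35.2
grasp_force: 20.0
```

```bash
python3 -m pendant '[0.004,-0.030,0,0,0.004,-0.030,0,0,0.004,-0.030,0,0,0.004,-0.030,0,0,0.005,-0.030,0,0,0.005,-0.030,0,0,0,0,0,0,0,0,0,0,0,0,0,0]'; python3 - <<'E'
from h import *
s=manip.read_state(); R=np.array(s['ee_rot']); P=np.array(s['position']);print(P)
c=vision.get_calibration('wrist'); im=vision.read_camera('wrist'); np.save('n.npy',im); import pickle; pickle.dump((c,P,R),open('n.pkl','wb'))
for n,z in [('nest_seat',12),('nest',0),('jaw_push',54)]:
    for r in finder.pinpoint(n,'wrist')[:1]:
        l=np.array(r['location'])*[512,384]; print(n,round(r['conf'],2),l.round(1),at_z('wrist',l,z,c).round(1))
cv2.imwrite('pics/n1.png',cv2.resize(im[:300,50:450],None,fx=2,fy=2,interpolation=cv2.INTER_CUBIC)[...,::-1])
E
```

```text
time: 5.77
position: [435.6, -14.6, 311.3]
ee_rot: [[0.925, 0.381, -0.0], [0.381, -0.925, -0.001], [-0.0, 0.001, -1.0]]
ft_force: [-0.0, 0.2, -2.0]
opening: 35.3
grasp_force: 20.0
[435.55841499 -14.55812597 311.31596671]
nest_seat 0.96 [256.   60.4] [541.7  29.   12. ]
nest 0.92 [255.   98.1] [513.   18.3   0. ]
jaw_push 0.7 [253.2 185.3] [448.3  -6.9  54. ]
```

View pics/n1.png

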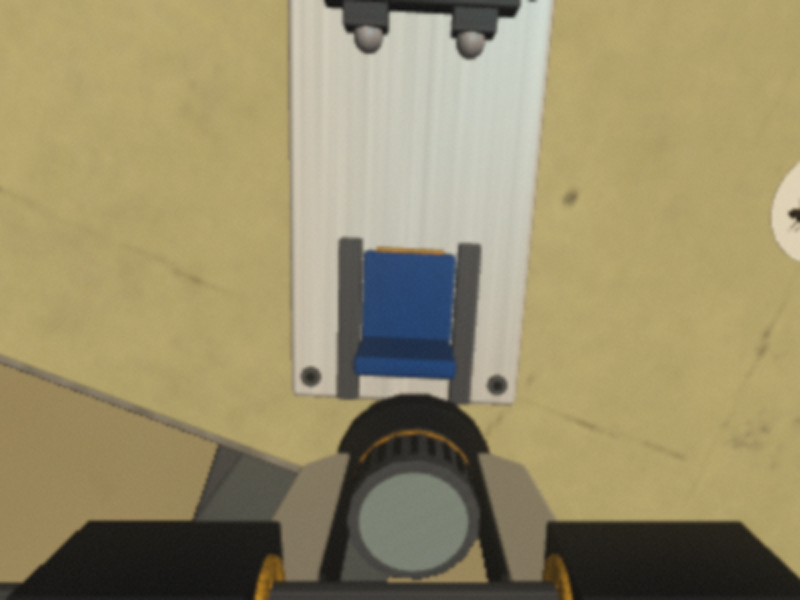

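The nest view shows the balls at full-picture pixels (234.5,19.5) and (285,21.5), and the plate's near corners at (197.5,197) and (307.5,201.5). The jaw is fully back with its nose at about row 125, and the lens hangs upright in the grip.

```bash
python3 - <<'E'
from h import *
import pickle
c,P,R=pickle.load(open('n.pkl','rb'))
f=lambda x,y,z:at_z('wrist',(x/2+50-.25,y/2-.25),z,c)
bl,br=f(369,39,18),f(470,43,18); cl,cr=f(295,394,12),f(515,403,12)
sl,sr=f(310,377,12),f(497,385,12); n=f(410,248,27.5); tl,tr=f(356,374,67.5),f(455,377,67.5)
le,re=f(291.5,100,12),f(544,100,12)
for k,(a,b) in dict(ball=(bl,br),corner=(cl,cr),screw=(sl,sr),thumb=(tl,tr),).items():
    d=a-b; print(k,((a+b)/2).round(1),np.linalg.norm(d).round(1),'yaw',np.degrees(np.arctan2(-d[0],d[1])).round(2))
for a,b in((cl,le),(cr,re)): d=b-a; print('edge yaw',np.degrees(np.arctan2(d[1],d[0])).round(2))
print('nose',n.round(1)); y=np.degrees(np.arctan2(R[1,0],R[0,0]));print('tool yaw',y)
mb=(bl+br)/2;mc=(cl+cr)/2;d=mb-mc;print('ball-corner dist',np.linalg.norm(d[:2]),'yaw',np.degrees(np.arctan2(d[1],d[0])))
E
```

```text
ball [569.9  37.6  18. ] 41.1 yaw 20.39
corner [424.9 -15.2  12. ] 107.5 yaw 19.92
screw [432.9 -11.2  12. ] 90.6 yaw 19.84
thumb [449.8  -5.9  67.5] 38.3 yaw 20.58
edge yaw 19.89
edge yaw 19.9
nose [492.9  10.1  27.5]
tool yaw 22.378944751896967
ball-corner dist 154.24950644941237 yaw 20.005307546194093
```

```bash
python3 - <<'E'
from h import *
import pickle
c,P,R=pickle.load(open('n.pkl','rb'))
w=at_z('wrist',(257.3,260.8),P[2]-163.,c); print('lens in hand tool xy',(R.T@(w-P)).round(1))
def tri(a,b):
    o1,d1=ray('top',a);o2,d2=ray('side',b)
    t=np.linalg.lstsq(np.c_[d1,-d2],o2-o1,rcond=None)[0]; p,q=o1+t[0]*d1,o2+t[1]*d2
    return ((p+q)/2).round(0),np.linalg.norm(p-q).round(1)
# handle: far (left in top) end and near (right) end
print(tri((229,114),(317,150)),tri((305,130),(333,182)))
# box top corner (near right front) white lid
print(tri((340,103),(345,142)))
for z in (0,100,150,200): print(z,at_z('top',(200,108),z).round(0),at_z('top',(340,132),z).round(0))
E
```

```text
lens in hand tool xy [ -2.1   0.7 163. ]
(array([676., -81., 141.]), np.float64(2.2)) (array([ 660., -286.,  125.]), np.float64(6.3))
(array([ 677., -353.,  229.]), np.float64(33.9))
0 [744.  24.   0.] [ 706. -399.    0.]
100 [703.   5. 100.] [ 669. -382.  100.]
150 [683.  -4. 150.] [ 651. -374.  150.]
200 [663. -14. 200.] [ 632. -365.  200.]
```

```bash
python3 -m pendant '[0,0,0,2.4,0.029,-0.0008,0,0,0.029,-0.0008,0,0,0.029,-0.0008,0,0,0.029,-0.0008,0,0,0,0,0.025,0,0,0,0.025,0,0,0,0.025,0,0,0,0.01,0,0,0,0,0,0,0,0,0]'; python3 - <<'E'
from h import *
s=manip.read_state(); R=np.array(s['ee_rot']); P=np.array(s['position'])
c=vision.get_calibration('wrist'); im=vision.read_camera('wrist')
for p in [(569.9,37.6,18)]: print(proj('wrist',p,c))
cv2.imwrite('pics/p1.png',im[...,::-1])
E
```

```text
time: 6.88
position: [543.8, 28.0, 226.3]
ee_rot: [[0.94, 0.341, -0.0], [0.341, -0.94, -0.0], [-0.0, 0.0, -1.0]]
ft_force: [0.2, -0.4, -1.3]
opening: 35.2
grasp_force: 20.0
[255.79734292 184.84271287]
```

View pics/p1.png

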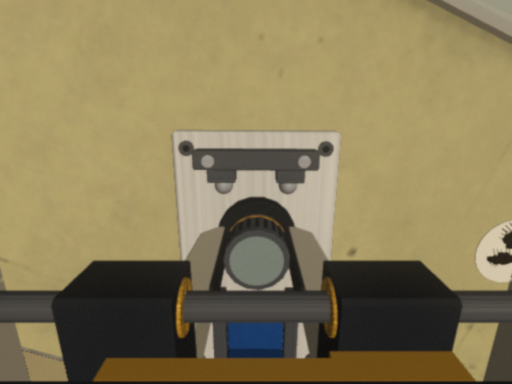

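The balls at (223,186) and (289,186) match the prediction, and the lens at (257,258) is centred on them and about 5 mm short of home. Now a soft descent.

```bash
python3 -m pendant '[0,0,0.004,0,0,0,0.004,0,0,0,0.002,0,0,0,0.001,0,0,0,0,0,0,0,0,0]'; python3 -m pendant '[0,0,0.0005,0,0,0,0.0005,0,0,0,0,0,0,0,0,0]';
```

```text
time: 7.43
position: [543.6, 28.7, 215.4]
ee_rot: [[0.94, 0.342, 0.0], [0.342, -0.94, 0.0], [0.0, -0.0, -1.0]]
ft_force: [-0.2, 1.7, -0.5]
opening: 36.0
grasp_force: 20.0
time: 7.77
position: [543.5, 28.6, 214.3]
ee_rot: [[0.94, 0.342, -0.0], [0.342, -0.94, 0.0], [-0.0, -0.0, -1.0]]
ft_force: [-0.3, -0.1, -1.1]
opening: 35.6
grasp_force: 20.0
```

```bash
python3 -m pendant '[0,0,0.0005,0,0,0,0,0,0,0,0,0]'; python3 -m pendant '[0,0,0.0005,0,0,0,0,0,0,0,0,0]';python3 -m pendant '[0,0,0.0004,0,0,0,0,0,0,0,0,0]'
```

```text
time: 8.02
position: [543.5, 28.6, 213.8]
ee_rot: [[0.94, 0.342, -0.0], [0.342, -0.94, 0.0], [-0.0, -0.0, -1.0]]
ft_force: [1.0, -0.4, -1.2]
opening: 35.4
grasp_force: 20.0
time: 8.27
position: [543.5, 28.6, 213.3]
ee_rot: [[0.94, 0.342, 0.0], [0.342, -0.94, 0.0], [0.0, -0.0, -1.0]]
ft_force: [-0.4, 0.1, -2.0]
opening: 35.8
grasp_force: 20.0
time: 8.52
position: [543.6, 28.6, 213.2]
ee_rot: [[0.94, 0.342, 0.0], [0.342, -0.94, 0.0], [0.0, 0.0, -1.0]]
ft_force: [-1.7, -1.1, 2.9]
opening: 36.0
grasp_force: 20.0
```

Contact felt: the vertical force went from -2 to +2.9 N. Release and lift.

```bash
python3 -m pendant '[0,0,0,0,0,0,0,0,0,0,0,0,0,0,0,0,0,0,0,0,0,0,0,0]' 75; python3 -m pendant '[0,0,-0.01,0,0,0,-0.03,0,0,0,-0.03,0,0,0,-0.03,0,-0.03,0,0,0,-0.03,0,0,0,-0.03,0,0,0,0,0,0,0,0,0,0,0]' 0; python3 - <<'E'
from h import *
s=manip.read_state(); R=np.array(s['ee_rot']); P=np.array(s['position']);print(P,s['opening'])
c=vision.get_calibration('wrist'); im=vision.read_camera('wrist'); cv2.imwrite('pics/q1.png',cv2.resize(im[:300,50:450],None,fx=2,fy=2)[...,::-1])
import pickle; pickle.dump((c,P,R),open('q.pkl','wb'))
for r in finder.pinpoint('jaw_push','wrist')[:2]:
    l=np.array(r['location'])*[512,384]; w=at_z('wrist',l,54,c); print(r['conf'],l,w.round(1),(R.T@(w-P)).round(1))
E
```

```text
time: 9.02
position: [543.5, 28.6, 212.8]
ee_rot: [[0.94, 0.342, -0.0], [0.342, -0.94, 0.0], [0.0, -0.0, -1.0]]
ft_force: [0.7, 0.1, -0.4]
opening: 68.4
grasp_force: 0.0
time: 9.77
position: [457.8, -2.8, 313.7]
ee_rot: [[0.94, 0.341, 0.0], [0.341, -0.94, -0.0], [0.0, 0.0, -1.0]]
ft_force: [1.0, 0.5, -0.2]
opening: 14.2
grasp_force: 0.0
[457.77000644  -2.81956064 313.73485344] 14.202912000783595
0.86 [256.8192 213.504 ] [448.1  -7.1  54. ] [-10.6   0.7 259.7]
0.73 [256.512 126.912] [515.7  17.7  54. ] [ 61.4   0.4 259.7]
```

View pics/q1.png

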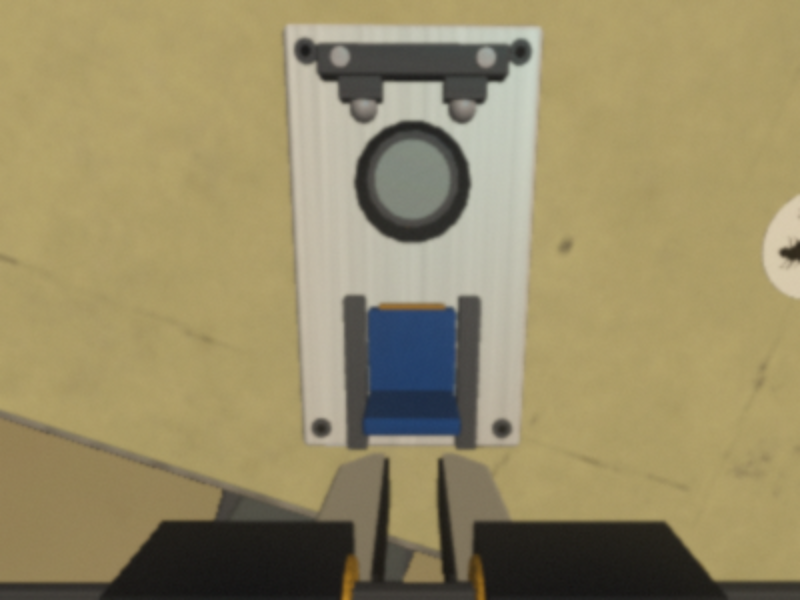

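The lens stands upright between the balls and the jaw: lens at crop (413,180), balls at (364,108) and (462,108), thumb plate's back edge at crop row 433. Next I put the closed fingers behind the thumb plate.

```bash
python3 -m pendant '[-0.016,0,0,0,-0.0155,0.0005,0,0,0,0,0.02,0,0,0,0.03,0,0,0,0.025,0,0,0,0.006,0,0,0,0,0,0,0,0,0]' 0; python3 - <<'E'
from h import *
im=vision.read_camera('wrist'); cv2.imwrite('pics/r1.png',im[...,::-1])
E
```

```text
time: 10.53
position: [430.5, -13.1, 232.1]
ee_rot: [[0.94, 0.342, 0.001], [0.342, -0.94, 0.0], [0.001, 0.0, -1.0]]
ft_force: [0.4, 0.3, 0.4]
opening: -0.0
grasp_force: 0.0
```

View pics/r1.png

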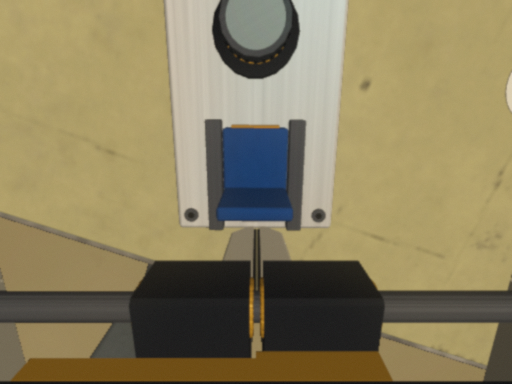

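The closed fingers, at (257,235), are centred behind the thumb plate. I'll advance and feel for contact.

```bash
python3 -m pendant '[0.003,0,0,0,0.003,0,0,0,0.002,0,0,0,0.002,0,0,0,0,0,0,0]'; python3 -m pendant '[0.002,0,0,0,0.002,0,0,0,0.002,0,0,0,0.002,0,0,0,0,0,0,0]'
```

```text
time: 11.0
position: [439.6, -9.8, 232.3]
ee_rot: [[0.94, 0.342, 0.002], [0.342, -0.94, 0.0], [0.002, 0.0, -1.0]]
ft_force: [0.0, -0.1, 0.1]
opening: 0.6
grasp_force: 0.0
time: 11.42
position: [444.3, -8.1, 231.5]
ee_rot: [[0.94, 0.341, -0.008], [0.341, -0.94, -0.001], [-0.008, -0.001, -1.0]]
ft_force: [-4.4, -1.0, 4.5]
opening: 0.3
grasp_force: 2.7
```

```bash
python3 -m pendant '[0.002,0,0,0,0.002,0,0,0,0.002,0,0,0,0.002,0,0,0,0,0,0,0]'; python3 -m pendant '[0.002,0,0,0,0.002,0,0,0,0.002,0,0,0,0.002,0,0,0,0,0,0,0]'
```

```text
time: 11.83
position: [451.8, -5.4, 231.4]
ee_rot: [[0.94, 0.341, -0.008], [0.341, -0.94, -0.001], [-0.008, -0.001, -1.0]]
ft_force: [-4.6, -2.0, 3.9]
opening: 0.6
grasp_force: 2.7
time: 12.25
position: [459.4, -2.7, 231.4]
ee_rot: [[0.94, 0.341, -0.008], [0.341, -0.94, -0.002], [-0.008, -0.001, -1.0]]
ft_force: [-4.1, -1.6, 3.5]
opening: 0.6
grasp_force: 2.7
```

```bash
python3 -m pendant '[0.002,0,0,0,0.002,0,0,0,0.002,0,0,0,0,0,0,0]'; python3 -m pendant '[0.001,0,0,0,0.001,0,0,0,0.001,0,0,0,0,0,0,0]';  python3 -c "
from h import *
im=vision.read_camera('wrist'); cv2.imwrite('pics/s1.png',im[...,::-1])"
```

```text
time: 12.58
position: [465.0, -0.7, 231.4]
ee_rot: [[0.94, 0.341, -0.008], [0.341, -0.94, -0.002], [-0.008, -0.001, -1.0]]
ft_force: [-4.8, -2.5, 3.6]
opening: 0.3
grasp_force: 2.7
time: 12.92
position: [467.7, 0.3, 231.4]
ee_rot: [[0.94, 0.341, -0.008], [0.341, -0.94, -0.002], [-0.008, -0.001, -1.0]]
ft_force: [-4.5, -2.5, 4.3]
opening: 0.1
grasp_force: 2.9
```

View pics/s1.png

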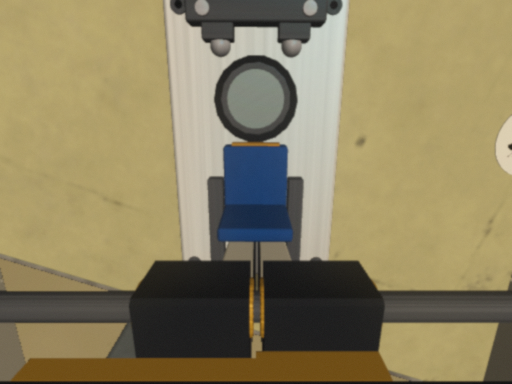

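The jaw nose (row 143) is now just behind the lens flange (row 140), and the lens is still a few mm short of the balls at (221,46) and (291,46). From here I go slower.

```bash
python3 -m pendant '[0.001,0,0,0,0.001,0,0,0,0.001,0,0,0,0,0,0,0]' | egrep 'pos|force'; python3 -m pendant '[0.0005,0,0,0,0.0005,0,0,0,0,0,0,0]'| egrep 'pos|force'; python3 -m pendant '[0.0005,0,0,0,0.0005,0,0,0,0,0,0,0]'| egrep 'pos|force'
```

```text
position: [470.4, 1.3, 231.4]
ft_force: [-4.7, -1.9, 4.3]
grasp_force: 3.0
position: [471.1, 1.5, 231.4]
ft_force: [-5.8, -2.2, 5.1]
grasp_force: 3.1
position: [472.1, 1.8, 231.4]
ft_force: [-5.6, -1.8, 4.7]
grasp_force: 3.1
```

```bash
python3 -m pendant '[0.0005,0,0,0,0.0005,0,0,0,0,0,0,0]' | egrep 'pos|force'; python3 -m pendant '[0.0005,0,0,0,0.0005,0,0,0,0,0,0,0]'| egrep 'pos|force'
```

```text
position: [473.0, 2.2, 231.4]
ft_force: [-5.5, -2.7, 4.0]
grasp_force: 3.1
position: [474.0, 2.5, 231.4]
ft_force: [-4.9, -4.0, 4.8]
grasp_force: 3.1
```

```bash
python3 -m pendant '[0.0005,0,0,0,0.0005,0,0,0,0,0,0,0]' | egrep 'pos|force'; python3 -m pendant '[0.0005,0,0,0,0.0005,0,0,0,0,0,0,0]'| egrep 'pos|force'
```

```text
position: [474.9, 2.9, 231.4]
ft_force: [-5.8, -2.3, 4.7]
grasp_force: 3.1
position: [475.9, 3.2, 231.4]
ft_force: [-5.4, -3.5, 4.4]
grasp_force: 3.1
```

```bash
python3 - <<'E'
from h import *
im=vision.read_camera('wrist'); np.save('t.npy',im)
a=np.load('t.npy')
print(manip.read_state()['ft_force'])
for r in finder.cut_out('lens_center','wrist')[:1]:
    m=r['region'].astype(np.uint8); print(r['conf'],cv2.boundingRect(m))
E
```

```text
[-5.97113583 -2.58616455  4.9583585 ]
0.84 (214, 59, 84, 85)
```

```bash
python3 -m pendant '[0.0005,0,0,0,0.0005,0,0,0,0,0,0,0]' | egrep 'pos|ft_f'; python3 -m pendant '[0.0005,0,0,0,0,0,0,0]'| egrep 'pos|ft_f';python3 -m pendant '[0.0005,0,0,0,0,0,0,0]'| egrep 'pos|ft_f'
```

```text
position: [476.8, 3.5, 231.4]
ft_force: [-7.0, -3.2, 4.2]
position: [477.0, 3.6, 231.4]
ft_force: [-5.7, -3.0, 5.6]
position: [477.2, 3.7, 231.4]
ft_force: [-7.6, -2.3, 7.3]
```

Motion is stalling and the force is rising, so the lens is seating. A few more small steps.

```bash
python3 -m pendant '[0.0005,0,0,0,0,0,0,0]' | egrep 'pos|ft_f'; python3 -m pendant '[0.0005,0,0,0,0,0,0,0]'| egrep 'pos|ft_f'
```

```text
position: [477.4, 3.7, 231.4]
ft_force: [-7.7, -3.0, 7.2]
position: [477.6, 3.8, 231.3]
ft_force: [-8.1, -3.0, 7.0]
```

```bash
python3 -m pendant '[0.0005,0,0,0,0,0,0,0]' | egrep 'pos|ft_f'; python3 -m pendant '[0.0005,0,0,0,0,0,0,0]'| egrep 'pos|ft_f'
```

```text
position: [477.8, 3.8, 231.3]
ft_force: [-9.2, -3.9, 7.6]
position: [478.0, 3.9, 231.3]
ft_force: [-8.7, -3.7, 8.8]
```

```bash
python3 -m pendant '[0.0005,0,0,0,0,0,0,0]' | egrep 'pos|ft_f'; python3 -m pendant '[0.0005,0,0,0,0,0,0,0]'| egrep 'pos|ft_f';python3 -m pendant '[0.0005,0,0,0,0,0,0,0,0,0,0,0]'| egrep 'pos|ft_f'
```

```text
position: [478.2, 3.9, 231.3]
ft_force: [-8.7, -3.3, 9.5]
position: [478.3, 4.0, 231.2]
ft_force: [-10.3, -4.1, 9.9]
position: [478.5, 4.0, 231.2]
ft_force: [-10.9, -4.6, 10.5]
```

The push force is about 12 N, some 6 N above guide friction, so the lens is seated. Back off gently and check.

```bash
python3 -m pendant '[-0.002,0,0,0,-0.002,0,0,0,-0.004,0,0,0,-0.006,0,0,0,-0.008,0,0,0,-0.008,0,0,0,0,0,-0.025,0,0,0,-0.03,0,0,0,-0.03,0,0,0,0,0,0,0,0,0]'; python3 - <<'E'
from h import *
im=vision.read_camera('wrist'); cv2.imwrite('pics/z1.png',cv2.resize(im[0:240,110:400],None,fx=2.5,fy=2.5,interpolation=cv2.INTER_CUBIC)[...,::-1])
E
```

```text
time: 17.65
position: [455.5, -4.1, 318.3]
ee_rot: [[0.94, 0.342, 0.005], [0.342, -0.94, 0.0], [0.004, 0.001, -1.0]]
ft_force: [-0.3, -0.4, -0.0]
opening: 0.4
grasp_force: 0.0
```

View pics/z1.png

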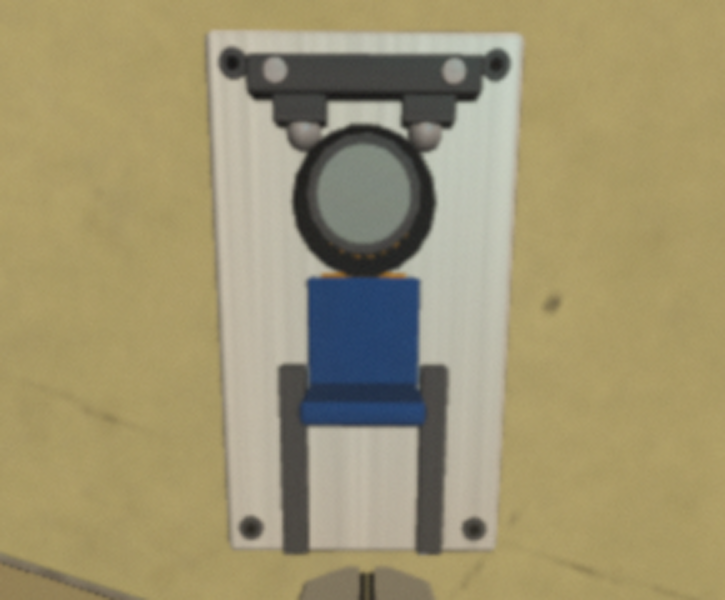

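The lens (crop 365,200) touches both balls at (305,134) and (425,134), the jaw nose sits against its flange, and the robot is clear.

```bash
python3 -c "
from plant import manip
print(manip.close_job())"
```

```text
the job is handed in; nothing more can be done
None
```

I handed the job in at about 18 s: the small lens stands upright, seated against both balls with the jaw closed on it (about 12 N push, 6 N of it guide friction), the arm is clear, and dish, tin and vial were not touched; the judge's result was not shown.

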